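# Slide the shelf board into its notch and lock it

### The arm

A 6-joint arm with a two-finger parallel gripper is mounted at the origin on a cart in front of the work surface, level with it; the furniture and walls round the work are solid. World frame = base frame: x ahead of the robot, y to its left, z up, the work surface at z = 0. Lengths are in m, angles in rad, forces in N, time in s.
With the tool pointing down it reaches from about 0.425 to 0.95 m from the base axis. Payload 3.5 kg.
Tool frame: the origin (TCP) lies on the centre line of the jaws, within the pads' length; the fingertips stand 25 mm ahead of it and the grasp point (between the pads) lies 6 mm ahead of it (ctrl.finger_overhang is the distance from the TCP to the fingertips, in m); z points along the fingers, y is the line along which they close (so a half turn about z gives the same grasp; the last joint's range is limited). The gripper opens to 85 mm and grips with 20 to 120 N. Pads are 22 mm wide; open, the fingers measure 114 mm over their backs; the gripper's body (76 mm by 85 mm) begins 54 mm behind the grasp point. The pads swing forward as they close: fully open they stand 13 mm farther back than shut.
Start: joints at [1.024, 0.286, 1.577, -0, 1.279, -0.15], TCP at [0.261, 0.623, 0.256] pointing down, gripper open.
Joint ranges: [-2.77, 2.77], [-0.9, 2.22], [0.21, 2.48], [-1.53, 4.67], [0.24, 2.81], [-2.84, 2.84]. Speed limits (rad/s): [2.79, 2.79, 3.14, 3.14, 3.14, 3.14].

### API

Orientations are given as a unit quaternion [x, y, z, w].
In Python, from plant import get_state, imaging, job, ctrl gives the robot as it stands.
- The arm moves only by the tool jog_arm, never from a script. Its argument "increments" is a list of rows, each an object of numbers: "dx", "dy", "dz": the shift along the world's x, y, z each as a share of 12 cm, from -1 to 1; "ax", "ay", "az": the turn, a rotation vector about the world's x, y, z each as a share of pi/2 rad, from -1 to 1; "gripper": the gripper command: -1 is shut, 1 is fully open, values between are in proportion. A call has 1 to 10 rows; each row is the pose to reach, as a shift and turn from the pose commanded when the call began; what a row does not reach only later rows make up. A row lasts 1/10 s, in which the tool goes at most 50 mm and 8.59 degrees, less where a joint would pass 70% of its speed; a pose out of reach is approached as far as the arm can. A call with a number of a shift or a turn outside -1 to 1 is refused whole. A call with a gripper value outside its range is refused whole. The fingers move at their own pace and stop on an object; "force" is the grip in N (left out, the last holds). Time passes only in rows, so rows that repeat a pose let the fingers close. It gives the time, the measured TCP pose, the force, the opening and the grip force at its end, in the units of the state.
- get_state(): the state, without advancing time (a new reading comes with each control period).
- imaging.read_camera(name): name is "scene" or "side" or "wrist"; returns a dict with "frame" (384x512x3 uint8, blue, green, red), "depth" (384x512 float32, m along the optical axis (not along the pixel's ray), 0 where there is no reading), "camera_matrix" (3x3 intrinsics, pixels), "dist" ([k1, k2, p1, p2, k3] as OpenCV has them; the pictures are not rectified), "extrinsics" (4x4, takes a point from camera to world coordinates); the wrist camera has in their place "mount" (4x4, takes a point from camera to tool coordinates, whose origin is the TCP and whose axes are the flange's). Camera axes: x right, y up, looking along -z (the intrinsics and any distortion apply to the point x, -y, -z); pixel columns grow to the right and rows downward; lengths in m; the calibration is good to about 2 mm. A picture is of the moment at which its call begins: read the wrist's pose just before it.
- job.sign_off(): hands the job in; it is judged then, once.
The state is a dict: "time": time; "qpos": joint angles; "dq": joint speeds; "joint_efforts": joint torques, N m; "eef_pos": TCP position; "tcp_rot": TCP orientation; "contact_force": force on the tool from outside, world axes, zero at the start; "wrist_torque": the same for the moment, N m; "opening": opening from 0.0 (shut) to 1.0 (fully open); "finger_force": force on a finger pad.
Only numpy, scipy, OpenCV 4.12 (cv2) and the standard library are available. Lean on these libraries where they do the work, as an engineer would, in place of code of your own. Each camera call takes 0.05 s, during which the arm holds its last target. There are 200 camera calls.

### The job

With a fingertip, push the loose shelf board along the rails of the small shelf frame, without picking it up, until it drops fully into the locating notch and lies flat there. Then push the little wooden turn-button round by its peg until it lies square across the board, and take the hand away. Leave everything else on the bench where it lies.

Things in the scene. Friction and masses are not known exactly. Their poses are not given: they have to be found in the camera images.
- shelf_frame: Low pale-wood frame fixed to the bench, 300 mm along y, 125 along x. Origin: centre of its underside. Two rails along y, each an outer guide wall (16 mm thick, top at 29 mm, 93 mm clear between walls) with a 14 mm wide ledge inside (top at 24 mm) that carries the board. Between the ledges it is open, 65 mm wide, but for two flat cross bars 10 mm high at y = +115 and -115. The +y end is open.
- notch (a point): Centre of the floor of the locating notch, 16 mm above the bench, at (0, -83) mm of the frame; axes as the frame's. Both ledges are cut 8 mm lower from y = -31 to -135 mm of the frame (104 mm long); a step back up to 24 mm closes the notch at -135. The seated board's origin lies here. The board comes from the +y side, pushed towards the frame's -y.
- shelf_board: Loose plywood board, 90 mm across the rails (x), 100 along them (y), 12 thick, about 0.16 kg, four dark plugs on top. Origin: centre of its underside; axes as the frame's. Starts on the ledges (underside at 24 mm) on the +y part, clear of the notch. Pushed to -y it first dips its leading edge, then strikes the closing step and drops flat (top at 28 mm).
- turn_button (a joint): Wooden turn-button on the frame's +x wall: arm 12 mm wide, 30.5 to 40.5 mm above the bench, on a vertical screw; stays where left, about 1 N at the peg turns it. 0: points to the frame's -y, along the wall; negative (start -0.5 to 0): swung outwards; grows clockwise from above; 1.57 (stop): points to -x, square across the seated board, 2.5 mm above it. A board not dropped blocks it.
- button_pivot (a point): The screw on which the turn-button turns, 35.5 mm above the bench, at (54.5, -83) mm of the frame.
- button_peg (a point): Middle of the upright dowel peg (10 mm thick, from 40.5 to 58.5 mm above the bench) on the turn-button, 34 mm from the screw; the arm ends 10 mm beyond it. Pushing the peg sideways turns the button.
- wood_slice: Bystander, to be left alone: round slice of wood, 47 mm across, 15 high. Origin at the centre of its underside.
- offcut_3: Bystander, to be left alone: dark wooden offcut, 40 x 60 x 25 mm. Origin at the centre of its underside.
- sanding_block: Bystander, to be left alone: sanding block, 42 x 75 x 27 mm. Origin at the centre of its underside.
- tape_roll: Bystander, to be left alone: roll of tape lying flat, 83 mm across, 20 high. Origin at the centre of its underside.
- offcut_2: Bystander, to be left alone: pale wooden offcut, 30 x 80 x 18 mm. Origin at the centre of its underside.
- wavy_tray: Bystander, to be left alone: small wooden tray with wavy sides, 70 x 120 x 32 mm. Origin at the centre of its underside.
- pliers: Bystander, to be left alone: red-handled pliers lying flat, 56 x 142 x 14 mm. Origin at the centre of its underside.

How it is judged:
On the way, in this order (a step that is already met when the one before it is completed fails the run):
1. the board has dropped flat into the notch (horizontal distance between shelf_board and notch below 0.006 m and z of shelf_board in the frame of notch below 0.003 m and angle between shelf_board's own z axis and vertical below 0.04 rad), for 0.2 s.
2. the turn-button is turned across the board (value of joint turn_button above 1.3 rad), for 0.2 s.
At the end, for the whole second after the job is handed in: The board's origin is within 6 mm horizontally of the notch centre and less than 3 mm above its floor, the board is level within 0.04 rad and at rest, and the turn-button stands beyond 1.3 rad, across the board (all of step 1 and value of joint turn_button above 1.3 rad and linear speed of shelf_board below 0.01 m/s); the robot touches nothing.
It fails at once if the board is lifted or carried (more than 14 mm above the ledges) (height (world z) of shelf_board above 0.038 m).
It fails at once if a bystander is moved by more than 20 mm (distance of any of wood_slice, offcut_3, sanding_block, tape_roll, offcut_2, wavy_tray, pliers from where it was at the start of the episode above 0.02 m).
It also fails if it takes over 59 s, if anything falls off the work surface, if the arm or the gripper's body presses on something with over 40 N, if the wrist force passes 120 N, or if a joint passes its speed limit or range.

## Working session

There is one attempt and no reset: what is moved stays moved. The work goes in short steps, Python scripts to look and compute and a tool call to move; the robot and the scene stay as the last step left them, time stands still between calls to the robot, and variables do not carry over. Pictures are saved under pics/ and viewed, at most 10 in all, crops included, and the job is handed in when it is done.

Besides the shell and the picture viewer there is one more tool, called by a JSON object that holds its "api" and its "payload", one argument or row to a line. jog_arm: Moves the arm, as the interface text tells. Shift numbers are shares of 12 cm and turn numbers shares of pi/2 rad, none past 1 either way. Its arguments: {"type":"object","properties":{"increments":{"type":"array"},"force":{"type":"number"}},"required":["increments"]}

```bash
mkdir -p pics; cat > h.py <<'E'
import numpy as np,cv2
from plant import get_state,imaging,job,ctrl
from scipy.spatial.transform import Rotation as R
def cam(n):
    s=get_state(); c=imaging.read_camera(n)
    if 'extrinsics' in c: T=np.array(c['extrinsics'])
    else:
        W=np.eye(4); W[:3,:3]=R.from_quat(s['tcp_rot']).as_matrix(); W[:3,3]=s['eef_pos']; T=W@np.array(c['mount'])
    return c,T
def ray(c,T,px):
    p=cv2.undistortPoints(np.float64(px).reshape(-1,1,2),np.array(c['camera_matrix']),np.array(c['dist'])).reshape(-1,2)
    d=np.c_[p[:,0],-p[:,1],-np.ones(len(p))]
    return T[:3,3],d@T[:3,:3].T
def plane(c,T,px,z):
    o,d=ray(c,T,px); return o+d*((z-o[2])/d[:,2])[:,None]
def cloud(c,T):
    h,w=c['depth'].shape; u,v=np.meshgrid(np.arange(w),np.arange(h))
    o,d=ray(c,T,np.stack([u,v],-1).reshape(-1,2)); return (o+d*c['depth'].reshape(-1,1)).reshape(h,w,3)
E
python3 - <<'E'
from h import *
ims=[]
for n in ['scene','side','wrist']:
    c,T=cam(n); print(n,T[:3,3].round(3),T[:3,2].round(2)); cv2.imwrite(f'pics/{n}0.png',c['frame'])
    np.savez(f'{n}0.npz',P=cloud(c,T),f=c['frame'])
print(get_state(),ctrl.finger_overhang)
a=cv2.imread('pics/scene0.png');b=cv2.imread('pics/side0.png')
E
```

```text
scene [-0.387 -0.553  0.732] [-0.74 -0.45  0.5 ]
side [-0.245  0.455  0.484] [-0.81  0.41  0.41]
wrist [0.185 0.653 0.373] [-0.29  0.12  0.95]
{'time': 0.15, 'qpos': array([ 1.02402173e+00,  2.87014092e-01,  1.57783308e+00,  1.73498026e-05,
        1.27860322e+00, -1.50015849e-01]), 'dq': array([ 0.00043163, -0.00128606, -0.00358014,  0.00112225,  0.0005959 ,
        0.00102571]), 'joint_efforts': array([ 3.67916546e-04, -4.06604111e+01, -2.93141216e+01, -2.16448038e-04,
        3.97986558e-03, -2.29653523e-05]), 'eef_pos': array([0.26057715, 0.62217474, 0.25523441]), 'tcp_rot': array([ 1.97083121e-01,  9.80386342e-01, -8.70227446e-04, -3.24911858e-04]), 'contact_force': array([ 0.38155536, -0.43829879, -0.35337994]), 'wrist_torque': array([ 0.00386361,  0.00555831, -0.00489983]), 'finger_force': 0.0, 'opening': 0.9978224971043799} 0.025
```

View pics/scene0.png

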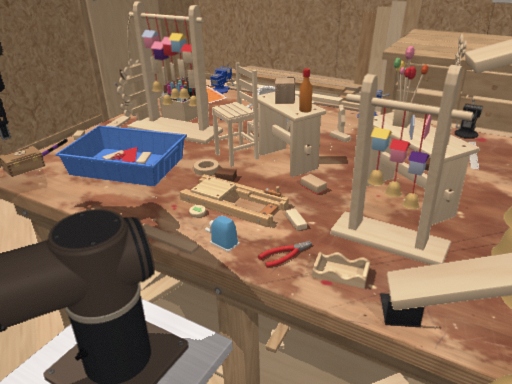

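View pics/side0.png

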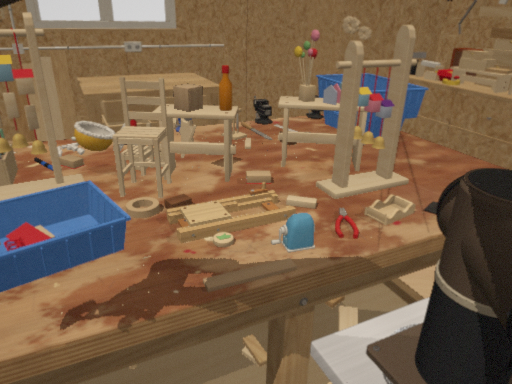

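The frame lies centrally: scene (180–290, 178–222), side (168–290, 190–235). The board sits on its left (+y) part. The tape roll, slice, offcuts and chair are close by.

```bash
python3 - <<'E'
from h import *
for n,(x0,y0,x1,y1) in {'scene':(170,150,330,240),'side':(120,170,330,260)}.items():
    D=np.load(f'{n}0.npz');P=D['P']
    cr=cv2.resize(D['f'][y0:y1,x0:x1],None,fx=4 if n=='scene' else 3.6,fy=4 if n=='scene' else 3.6,interpolation=cv2.INTER_CUBIC)
    cv2.imwrite(f'pics/{n}1.png',cr)
    m=np.zeros(P.shape[:2],bool); m[y0:y1,x0:x1]=1
    g=m&(P[...,2]>.02)&(P[...,2]<.045)
    k,l,st,_=cv2.connectedComponentsWithStats(g.astype(np.uint8))
    for i in range(1,k):
        if st[i,4]>60:
            q=P[l==i]; print(n,st[i],q.min(0).round(3),q.max(0).round(3),cv2.minAreaRect(q[:,:2].astype(np.float32)))
    g=m&(P[...,2]>.045)&(P[...,2]<.09); print(np.argwhere(g)[:40,::-1].tolist(),P[g][:40].round(3).tolist() if g.sum()<30 else g.sum())
E
```

```text
scene [170 150  13  17  76] [0.642 0.404 0.02 ] [0.742 0.434 0.044] ((0.6922787427902222, 0.41787189245224), (0.10413271933794022, 0.011132210493087769), 14.100282669067383)
scene [290 156  29  16 197] [ 0.795 -0.012  0.02 ] [0.901 0.049 0.045] ((0.8483068943023682, 0.01639038510620594), (0.019428959116339684, 0.11536917835474014), 60.751895904541016)
scene [215 168  21   8 130] [0.67  0.188 0.02 ] [0.722 0.256 0.029] ((0.6970008611679077, 0.22293464839458466), (0.04680410772562027, 0.06239888072013855), 12.233648300170898)
scene [ 180  174  109   47 1648] [ 0.514 -0.033  0.02 ] [0.647 0.271 0.044] ((0.5798757672309875, 0.11847272515296936), (0.1324651688337326, 0.30398768186569214), 0.682780921459198)
scene [301 174  26  15 205] [ 0.74 -0.09  0.02] [ 0.809 -0.01   0.031] ((0.773140013217926, -0.04964863508939743), (0.07768003642559052, 0.046517010778188705), 66.0457763671875)
scene [205 225  33  15 183] [ 0.378 -0.005  0.02 ] [0.416 0.093 0.045] ((0.3969705402851105, 0.043968964368104935), (0.037089042365550995, 0.09751683473587036), 0.09803655743598938)
[[170, 150], [171, 150], [17
[... 953 characters left out ...]
0.06055930629372597), 15.76278305053711)
side [271 230  44  15 353] [0.377 0.004 0.02 ] [0.418 0.095 0.045] ((0.3952450454235077, 0.05135126784443855), (0.09370898455381393, 0.027924058958888054), 60.08103942871094)
[[120, 170], [121, 170], [122, 170], [123, 170], [124, 170], [125, 170], [126, 170], [127, 170], [128, 170], [156, 170], [157, 170], [158, 170], [159, 170], [160, 170], [161, 170], [162, 170], [163, 170], [164, 170], [165, 170], [166, 170], [167, 170], [120, 171], [121, 171], [122, 171], [123, 171], [124, 171], [125, 171], [126, 171], [127, 171], [156, 171], [157, 171], [158, 171], [159, 171], [160, 171], [161, 171], [162, 171], [163, 171], [164, 171], [165, 171], [120, 172]] 898
```

View pics/scene1.png

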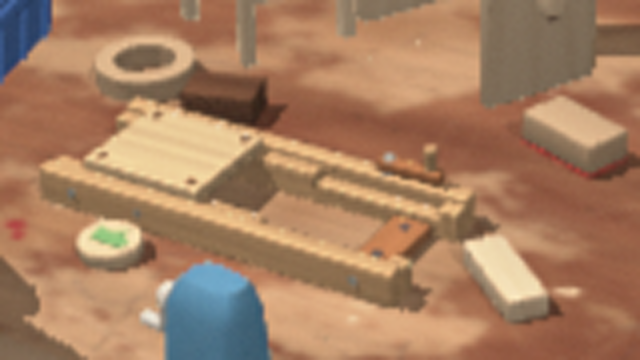

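View pics/side1.png

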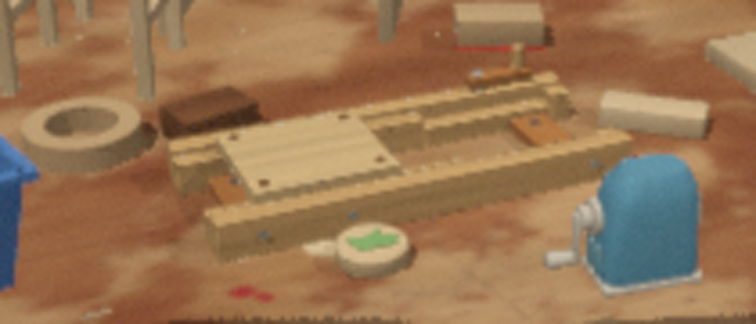

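```bash
python3 - <<'E'
from h import *
P=np.concatenate([np.load(f'{n}0.npz')['P'].reshape(-1,3) for n in ('scene','side')])
P=P[(P[:,2]>-.01)&(P[:,2]<.8)]
xs=np.arange(.2,1.0,.05); ys=np.arange(.7,-.35,-.05)
print('y\\x',(xs*100).round().astype(int))
for y in ys:
    r=[]
    for x in xs:
        q=P[(P[:,0]>=x)&(P[:,0]<x+.05)&(P[:,1]>=y-.05)&(P[:,1]<y)]
        r.append('%3d'%(q[:,2].max()*100) if len(q) else ' . ')
    print('%5.2f'%y,' '.join(r))
def pl(n,pts,z):
    from plant import imaging
    x0,y0,s=(170,150,4) if n=='scene' else (120,170,3.6)
    c,T=cam(n); return plane(c,T,[((u+.5)/s-.5+x0,(v+.5)/s-.5+y0) for u,v in pts],z).round(4).tolist()
print('near wall outer top L,R',pl('scene',[(42,172),(392,275)],.029))
print('peg top',pl('scene',[(430,147)],.0585),pl('side',[(517,44)],.0585))
print('pivot',pl('scene',[(389,158)],.0425),pl('side',[(478,74)],.0425))
E
```

```text
y\x [20 25 30 35 40 45 50 55 60 65 70 75 80 85 90 95]
 0.70  .   26   0   0   8   8   5   1   1   8   8  .    1   2  42  42
 0.65  .   39   0   0   0   8  .    3   3   8   8  .   .    2  42  42
 0.60  34  47  45   0   0   8   0   3   4   4   8  .   .    2  42  42
 0.55  31  47   0   0   0   8   8   3   3   1   8  .    0   2  46  46
 0.50  48  .    0   0   0   8   8  .    1   0   8   8   0   2  46  46
 0.45  .   .    0   0   0   0   8   6   8   8   8   8   0   1   2   1
 0.40  .   .    0   0   0   0   8   8   8   8   2   0  17   0   0   0
 0.35  .   .    0   0   0   0   0   0   0   2   2  17  17  17  31   7
 0.30  .   .    1   1   0   0   3   1   2   2   2  17  17  30  30   9
 0.25  .   .    1   1   0   1   3   4   3   2   2  17  17  31  21  21
 0.20  .   .    1   1   0   1   3   3   3   2   2   0  20  30  27  21
 0.15  .   .    1   1   0   0   3   3   3   0   0   0  21  27  27  21
 0.10  .   .    1   7   7   0   3   0   3   0   0  20  21  27  27  20
 0.05  .   .    0   7   7   0   3   1   5   0   0  21  33  33  21   0
-0.00  .   .    0   6   6   0   3   1   5   0   2   3  21  21  20   0
-0.05  .   .    0   1   1   0   1   2   2   0   2   3   0   0   0   0
-0.10  .   .    0   1   1   1   2   2   0   0   0   0   0   0   0   0
-0.15  .   .    0   0   0   1   1   2  36   2   0   0  21  21  21   0
-0.20  .   .    0   2   3   3   0  40  41   2   0  21  40  40  37  21
-0.25  .   .    0   3   3   3   0  40  41   2   0  21  43  43  37   0
-0.30  .   .    0   0   3   3   0  26  36   2  21  27  27  37  37   0
near wall outer top L,R [[0.5137, 0.2595, 0.029], [0.5195, -0.0326, 0.029]]
peg top [[0.637, 0.0022, 0.0585]] [[0.6376, 0.0037, 0.0585]]
pivot [[0.6332, 0.0339, 0.0425]] [[0.6314, 0.0386, 0.0425]]
```

{"api": "jog_arm", "payload": {
  "increments": [
    {"dx":0.3,"dy":-0.4,"az":0.09,"gripper":-1},
    {"dx":0.55,"dy":-0.75,"az":0.17,"gripper":-1},
    {"dx":0.75,"dy":-1,"az":0.252,"gripper":-1}
  ],
  "force": 30
}}

```text
$.increments[0]: bad value
```

{"api": "jog_arm", "payload": {
  "increments": [
    {"dx":0.3,"dy":-0.4,"gripper":-1},
    {"dx":0.55,"dy":-0.75,"gripper":-1},
    {"dx":0.75,"dy":-1,"gripper":-1}
  ]
}}

```text
$.increments[0]: bad value
```

{"api": "jog_arm", "payload": {
  "increments": [
    {"dx":0.3,"dy":-0.4,"gripper":-1},
    {"dx":0.55,"dy":-0.75,"gripper":-1},
    {"dx":0.75,"dy":-1,"gripper":-1}
  ]
}}

```text
$.increments[0]: bad value
```

{"api": "jog_arm", "payload": {
  "increments": [
    {"dx":0.2,"dy":-0.4,"gripper":-1},
    {"dx":0.2,"dy":-0.75,"gripper":-1},
    {"dx":0.2,"dy":-1,"gripper":-1},
    {"dx":0.2,"dy":-1,"gripper":-1},
    {"dx":0.2,"dy":-1,"gripper":-1}
  ]
}}

```text
$.increments[0]: bad value
```

```bash
python3 - <<'E'
from h import *
c,T=cam('wrist'); cv2.imwrite('pics/w1.png',c['frame']); P=cloud(c,T); np.savez('w1.npz',P=P,f=c['frame'],T=T)
s=get_state(); print(s['time'],s['eef_pos'],s['tcp_rot'],s['opening'],s['qpos'])
E
```

```text
0.45 [0.2608045  0.62251425 0.25621882] [ 1.97086049e-01  9.80386189e-01 -8.93666263e-05 -3.62916125e-05] 0.9999140686754594 [ 1.02399840e+00  2.86364104e-01  1.57681667e+00  7.52011584e-06
  1.27860466e+00 -1.50030531e-01]
```

View pics/w1.png

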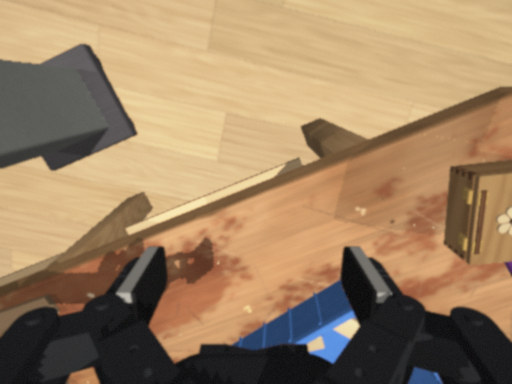

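All the moves were refused, so the picture shows only the start view (open fingers at (150,280) and (370,280), bin below). Rows probably need every key.

{"api": "jog_arm", "payload": {
  "increments": [
    {"dx":0.3,"dy":-0.4,"dz":0,"ax":0,"ay":0,"az":0.09,"gripper":-1},
    {"dx":0.55,"dy":-0.75,"dz":0,"ax":0,"ay":0,"az":0.17,"gripper":-1},
    {"dx":0.75,"dy":-1,"dz":0,"ax":0,"ay":0,"az":0.252,"gripper":-1}
  ],
  "force": 30
}}

```text
time: 0.75
eef_pos: [0.3512, 0.5014, 0.2563]
tcp_rot: [-0.003, 1.0, 0.0, 0.0]
contact_force: [1.2, -0.1, 0.1]
opening: 0.513
finger_force: 0.0
```

{"api": "jog_arm", "payload": {
  "increments": [
    {"dx":0.3,"dy":-0.4,"dz":0,"ax":0,"ay":0,"az":0,"gripper":-1},
    {"dx":0.55,"dy":-0.75,"dz":0,"ax":0,"ay":0,"az":0,"gripper":-1},
    {"dx":0.75,"dy":-1,"dz":0,"ax":0,"ay":0,"az":0,"gripper":-1}
  ]
}}

```text
time: 1.05
eef_pos: [0.4416, 0.3809, 0.2566]
tcp_rot: [0.0, 1.0, 0.0, 0.0]
contact_force: [1.1, 1.5, 0.2]
opening: 0.006
finger_force: 0.0
```

{"api": "jog_arm", "payload": {
  "increments": [
    {"dx":0.3,"dy":-0.4,"dz":0,"ax":0,"ay":0,"az":0,"gripper":-1},
    {"dx":0.55,"dy":-0.75,"dz":0,"ax":0,"ay":0,"az":0,"gripper":-1},
    {"dx":0.75,"dy":-1,"dz":0,"ax":0,"ay":0,"az":0,"gripper":-1}
  ]
}}

```text
time: 1.35
eef_pos: [0.5317, 0.2608, 0.2567]
tcp_rot: [0.001, 1.0, 0.0, 0.0]
contact_force: [0.7, 0.5, 0.9]
opening: 0.004
finger_force: 0.0
```

{"api": "jog_arm", "payload": {
  "increments": [
    {"dx":0.2,"dy":-0.4,"dz":0,"ax":0,"ay":0,"az":0,"gripper":-1},
    {"dx":0.2,"dy":-0.75,"dz":0,"ax":0,"ay":0,"az":0,"gripper":-1},
    {"dx":0.2,"dy":-1,"dz":0,"ax":0,"ay":0,"az":0,"gripper":-1},
    {"dx":0.2,"dy":-1,"dz":0,"ax":0,"ay":0,"az":0,"gripper":-1},
    {"dx":0.2,"dy":-1,"dz":0,"ax":0,"ay":0,"az":0,"gripper":-1}
  ]
}}

```text
time: 1.85
eef_pos: [0.5549, 0.1423, 0.2565]
tcp_rot: [0.001, 1.0, 0.0, 0.0]
contact_force: [-0.1, 0.0, -0.2]
opening: 0.001
finger_force: 0.0
```

```bash
python3 - <<'E'
from h import *
c,T=cam('wrist'); cv2.imwrite('pics/w2.png',c['frame']); P=cloud(c,T); np.savez('w2.npz',P=P,f=c['frame'],T=T)
s=get_state(); print(s['time'],s['eef_pos'],s['tcp_rot'],s['opening'],s['qpos'])
E
```

```text
1.9 [0.55479345 0.14309558 0.25652256] [5.23292764e-04 9.99999805e-01 2.96393879e-04 1.66561885e-04] 0.001081853032087365 [ 7.51699888e-02  6.24956922e-02  1.83197021e+00  5.96968608e-04
  1.24674981e+00 -1.49476972e+00]
```

View pics/w2.png

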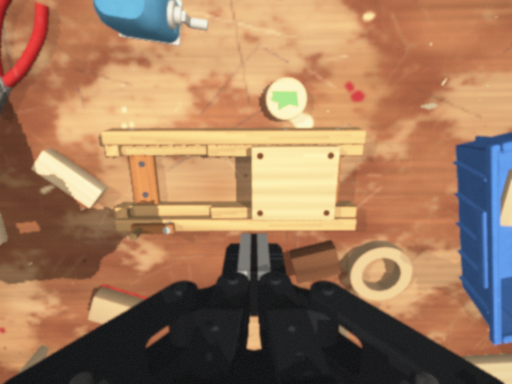

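The view shows, with +y to the right and +x downward:
- near wall edge from (101,130) to (366,130)
- board plugs at (260,156), (331,155), (259,213), (331,213)
- button screw at (168,228), with the arm pointing left

```bash
python3 - <<'E'
from h import *
c,T=cam('wrist')
f=lambda p,z: plane(c,T,p,z)
print('wall outer near edge',f([(101,131),(366,129.5)],.029).round(4).tolist())
print('far wall outer edge',f([(117,231),(355,231)],.029).round(4).tolist())
pl=f([(260,156),(331,155),(259,213),(331,213)],.036);print('plugs',pl.round(4).tolist(),pl.mean(0))
print('board L,R edges',f([(251,185),(338.5,185)],.036).round(4).tolist())
print('screw',f([(168,228)],.0415).round(4))
P=cloud(c,T); m=(P[...,2]>.0505)&(P[...,2]<.065)&(abs(P[...,0]-.63)<.05)&(abs(P[...,1])<.08); print('peg',m.sum(),P[m].mean(0) if m.any() else '')
g=(P[...,2]>.032)&(P[...,2]<.040)&(abs(P[...,0]-.57)<.055)&(abs(P[...,1]-.18)<.1); q=P[g]; print(cv2.minAreaRect(q[:,:2].astype(np.float32)),q[:,2].mean())
g=(P[...,2]>.018)&(P[...,2]<.045)&(abs(P[...,0]-.577)<.07)&(abs(P[...,1]-.12)<.17); q=P[g]; print(cv2.minAreaRect(q[:,:2].astype(np.float32)))
E
```

```text
wall outer near edge [[0.5193, -0.0288, 0.029], [0.5175, 0.2692, 0.029]]
far wall outer edge [[0.6434, -0.0284, 0.029], [0.6436, 0.2701, 0.029]]
plugs [[0.5462, 0.15, 0.036], [0.5451, 0.2305, 0.036], [0.6162, 0.1493, 0.036], [0.6162, 0.2362, 0.036]] [0.5809027  0.19151576 0.036     ]
board L,R edges [[0.5807, 0.1397, 0.036], [0.5807, 0.2421, 0.036]]
screw [[0.6334 0.0395 0.0415]]
peg 81 [0.63457066 0.00388918 0.0570669 ]
((0.5728894472122192, 0.1891539990901947), (0.10329832136631012, 0.09996705502271652), 0.5214341878890991) 0.03661746047348095
((0.5805379152297974, 0.10953179001808167), (0.12507136166095734, 0.31887537240982056), 0.04896226152777672)
```

{"api": "jog_arm", "payload": {
  "increments": [
    {"dx":0.1,"dy":0.4,"dz":0,"ax":0,"ay":0,"az":0,"gripper":-1},
    {"dx":0.2,"dy":0.75,"dz":-0.2,"ax":0,"ay":0,"az":0,"gripper":-1},
    {"dx":0.217,"dy":1,"dz":-0.5,"ax":0,"ay":0,"az":0,"gripper":-1},
    {"dx":0.217,"dy":1,"dz":-0.8,"ax":0,"ay":0,"az":0,"gripper":-1}
  ]
}}

```text
time: 2.35
eef_pos: [0.5807, 0.2681, 0.1601]
tcp_rot: [-0.003, 1.0, 0.001, 0.001]
contact_force: [-0.3, 0.1, -0.3]
opening: -0.001
finger_force: 0.0
```

{"api": "jog_arm", "payload": {
  "increments": [
    {"dx":0,"dy":0.2,"dz":0,"ax":0,"ay":0,"az":0,"gripper":-1},
    {"dx":0,"dy":0.2,"dz":-0.3,"ax":0,"ay":0,"az":0,"gripper":-1},
    {"dx":0,"dy":0.2,"dz":-0.6,"ax":0,"ay":0,"az":0,"gripper":-1},
    {"dx":0,"dy":0.2,"dz":-0.85,"ax":0,"ay":0,"az":0,"gripper":-1},
    {"dx":0,"dy":0.2,"dz":-0.95,"ax":0,"ay":0,"az":0,"gripper":-1},
    {"dx":0,"dy":0.2,"dz":-0.95,"ax":0,"ay":0,"az":0,"gripper":-1},
    {"dx":0,"dy":0.2,"dz":-0.95,"ax":0,"ay":0,"az":0,"gripper":-1}
  ]
}}

```text
time: 3.05
eef_pos: [0.5816, 0.2876, 0.0477]
tcp_rot: [0.0, 1.0, 0.0, 0.001]
contact_force: [0.6, -0.3, 0.1]
opening: 0.001
finger_force: 0.0
```

{"api": "jog_arm", "payload": {
  "increments": [
    {"dx":0,"dy":-0.06,"dz":-0.02,"ax":0,"ay":0,"az":0,"gripper":-1},
    {"dx":0,"dy":-0.12,"dz":-0.02,"ax":0,"ay":0,"az":0,"gripper":-1},
    {"dx":0,"dy":-0.18,"dz":-0.02,"ax":0,"ay":0,"az":0,"gripper":-1},
    {"dx":0,"dy":-0.24,"dz":-0.02,"ax":0,"ay":0,"az":0,"gripper":-1},
    {"dx":0,"dy":-0.3,"dz":-0.02,"ax":0,"ay":0,"az":0,"gripper":-1},
    {"dx":0,"dy":-0.36,"dz":-0.02,"ax":0,"ay":0,"az":0,"gripper":-1},
    {"dx":0,"dy":-0.42,"dz":-0.02,"ax":0,"ay":0,"az":0,"gripper":-1},
    {"dx":0,"dy":-0.48,"dz":-0.02,"ax":0,"ay":0,"az":0,"gripper":-1},
    {"dx":0,"dy":-0.54,"dz":-0.02,"ax":0,"ay":0,"az":0,"gripper":-1},
    {"dx":0,"dy":-0.6,"dz":-0.02,"ax":0,"ay":0,"az":0,"gripper":-1}
  ]
}}

```text
time: 4.05
eef_pos: [0.5808, 0.2141, 0.0439]
tcp_rot: [0.0, 1.0, 0.0, 0.0]
contact_force: [0.3, 2.0, 0.8]
opening: 0.006
finger_force: 0.7
```

```bash
python3 - <<'E'
from h import *
c,T=cam('wrist'); cv2.imwrite('pics/w3.png',c['frame']); P=cloud(c,T)
s=get_state(); print(s['time'],s['eef_pos'],s['contact_force'])
E
```

```text
4.1 [0.58080253 0.21302303 0.04378031] [ 0.68245909 -0.50242649 -0.13050476]
```

View pics/w3.png

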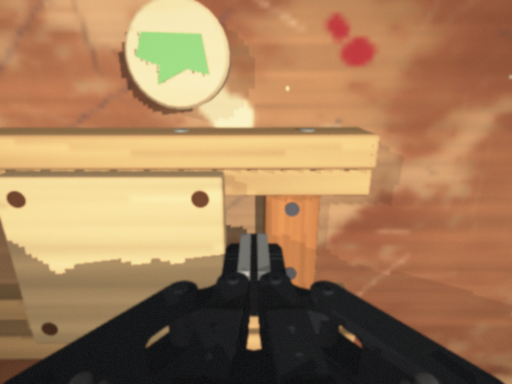

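The board has slid along: its trailing edge is at column 224, just ahead of the finger at 236–270.

```bash
python3 - <<'E'
from h import *
c,T=cam('wrist')
print(plane(c,T,[(224,190)],.036),plane(c,T,[(237,262),(270,262)],.02))
E
```

```text
[[0.54146093 0.19952853 0.036     ]] [[0.58746043 0.20360462 0.02      ]
 [0.58745319 0.22126644 0.02      ]]
```

{"api": "jog_arm", "payload": {
  "increments": [
    {"dx":0,"dy":-0.06,"dz":0,"ax":0,"ay":0,"az":0,"gripper":-1},
    {"dx":0,"dy":-0.12,"dz":0,"ax":0,"ay":0,"az":0,"gripper":-1},
    {"dx":0,"dy":-0.18,"dz":0,"ax":0,"ay":0,"az":0,"gripper":-1},
    {"dx":0,"dy":-0.24,"dz":0,"ax":0,"ay":0,"az":0,"gripper":-1},
    {"dx":0,"dy":-0.3,"dz":0,"ax":0,"ay":0,"az":0,"gripper":-1},
    {"dx":0,"dy":-0.36,"dz":0,"ax":0,"ay":0,"az":0,"gripper":-1},
    {"dx":0,"dy":-0.42,"dz":0,"ax":0,"ay":0,"az":0,"gripper":-1},
    {"dx":0,"dy":-0.48,"dz":0,"ax":0,"ay":0,"az":0,"gripper":-1},
    {"dx":0,"dy":-0.54,"dz":0,"ax":0,"ay":0,"az":0,"gripper":-1},
    {"dx":0,"dy":-0.6,"dz":0,"ax":0,"ay":0,"az":0,"gripper":-1}
  ]
}}

```text
time: 5.15
eef_pos: [0.581, 0.1421, 0.0441]
tcp_rot: [0.001, 1.0, 0.0, 0.0]
contact_force: [-0.2, 1.3, 0.4]
opening: 0.001
finger_force: 0.6
```

{"api": "jog_arm", "payload": {
  "increments": [
    {"dx":0,"dy":-0.05,"dz":0,"ax":0,"ay":0,"az":0,"gripper":-1},
    {"dx":0,"dy":-0.1,"dz":0,"ax":0,"ay":0,"az":0,"gripper":-1},
    {"dx":0,"dy":-0.15,"dz":0,"ax":0,"ay":0,"az":0,"gripper":-1},
    {"dx":0,"dy":-0.2,"dz":0,"ax":0,"ay":0,"az":0,"gripper":-1},
    {"dx":0,"dy":-0.23,"dz":0,"ax":0,"ay":0,"az":0,"gripper":-1},
    {"dx":0,"dy":-0.26,"dz":0,"ax":0,"ay":0,"az":0,"gripper":-1},
    {"dx":0,"dy":-0.29,"dz":0,"ax":0,"ay":0,"az":0,"gripper":-1},
    {"dx":0,"dy":-0.29,"dz":0,"ax":0,"ay":0,"az":0,"gripper":-1}
  ]
}}

```text
time: 5.95
eef_pos: [0.5809, 0.1073, 0.0439]
tcp_rot: [0.001, 1.0, -0.0, 0.0]
contact_force: [0.2, 0.7, 0.2]
opening: -0.0
finger_force: 0.0
```

{"api": "jog_arm", "payload": {
  "increments": [
    {"dx":0,"dy":-0.02,"dz":0,"ax":0,"ay":0,"az":0,"gripper":-1},
    {"dx":0,"dy":-0.04,"dz":0,"ax":0,"ay":0,"az":0,"gripper":-1},
    {"dx":0,"dy":-0.05,"dz":0,"ax":0,"ay":0,"az":0,"gripper":-1},
    {"dx":0,"dy":-0.05,"dz":0,"ax":0,"ay":0,"az":0,"gripper":-1}
  ]
}}

```text
time: 6.35
eef_pos: [0.5809, 0.1016, 0.0439]
tcp_rot: [0.0, 1.0, -0.0, 0.0]
contact_force: [-0.4, -0.3, -0.1]
opening: 0.002
finger_force: 0.0
```

```bash
cat > brd.py <<'E'
from h import *
import sys
out=[]
for n in ('scene','wrist'):
    c,T=cam(n); P=cloud(c,T); cv2.imwrite(f'pics/{n}_{sys.argv[1]}.png',c['frame'])
    m=(abs(P[...,0]-.56)<.02)&(abs(P[...,1]-.04)<.08)
    for y in np.arange(-.03,.12,.01):
        q=P[m&(abs(P[...,1]-y)<.005)]; 
        if len(q)>3: out.append((n[0],round(y,2),round(float(np.median(q[:,2])),4)))
print(*out); s=get_state(); print(s['time'],s['eef_pos'],s['contact_force'])
E
python3 brd.py a
```

```text
('s', np.float64(-0.03), -0.0016) ('s', np.float64(-0.02), -0.5839) ('s', np.float64(-0.01), 0.0183) ('s', np.float64(0.0), -0.2599) ('s', np.float64(0.01), -0.5807) ('s', np.float64(0.02), 0.0257) ('s', np.float64(0.03), 0.027) ('s', np.float64(0.04), 0.2614) ('s', np.float64(0.05), 0.2874) ('s', np.float64(0.06), 0.1168) ('s', np.float64(0.07), 0.1699) ('s', np.float64(0.08), 0.1714) ('s', np.float64(0.09), 0.1565) ('s', np.float64(0.1), 0.1718) ('s', np.float64(0.11), 0.151) ('w', np.float64(-0.03), 0.0015) ('w', np.float64(-0.02), 0.0244) ('w', np.float64(-0.01), 0.0286) ('w', np.float64(0.0), 0.0286) ('w', np.float64(0.01), 0.0286) ('w', np.float64(0.02), 0.0286) ('w', np.float64(0.03), 0.0286) ('w', np.float64(0.04), 0.0287) ('w', np.float64(0.05), 0.0898) ('w', np.float64(0.06), 0.0904) ('w', np.float64(0.07), 0.0733) ('w', np.float64(0.08), 0.0666) ('w', np.float64(0.09), 0.0875) ('w', np.float64(0.1), 0.0671) ('w', np.float64(0.11), 0.0879)
6.45 [0.58090366 0.10170822 0.04397922] [-0.54257186  0.41832776  0.11522635]
```

{"api": "jog_arm", "payload": {
  "increments": [
    {"dx":0,"dy":0.08,"dz":0,"ax":0,"ay":0,"az":0,"gripper":-1},
    {"dx":0,"dy":0.08,"dz":0.3,"ax":0,"ay":0,"az":0,"gripper":-1},
    {"dx":0,"dy":0.08,"dz":0.7,"ax":0,"ay":0,"az":0,"gripper":-1},
    {"dx":0.2,"dy":-0.2,"dz":1,"ax":0,"ay":0,"az":0,"gripper":-1},
    {"dx":0.4,"dy":-0.6,"dz":1,"ax":0,"ay":0,"az":0,"gripper":-1},
    {"dx":0.725,"dy":-0.85,"dz":1,"ax":0,"ay":0,"az":0,"gripper":-1},
    {"dx":0.725,"dy":-0.85,"dz":1,"ax":0,"ay":0,"az":0,"gripper":-1},
    {"dx":0.725,"dy":-0.85,"dz":1,"ax":0,"ay":0,"az":0,"gripper":-1}
  ]
}}

```text
time: 7.25
eef_pos: [0.6684, -0.0008, 0.1635]
tcp_rot: [0.001, 1.0, 0.0, -0.0]
contact_force: [-1.3, 0.3, -0.8]
opening: -0.002
finger_force: 0.0
```

```bash
python3 - <<'E'
from h import *
c,T=cam('wrist'); P=cloud(c,T); cv2.imwrite('pics/w4.png',c['frame'])
m=(P[...,2]>.0505)&(P[...,2]<.065)&(abs(P[...,0]-.63)<.03)&(abs(P[...,1])<.05); print('peg',m.sum(),P[m].mean(0) if m.any() else '')
m=(P[...,2]>.026)&(P[...,2]<.032)&(abs(P[...,0]-.571)<.03)&(abs(P[...,1]-.04)<.08); print(P[m].min(0),P[m].max(0),np.median(P[m],0))
q=P[m];print(np.polyfit(q[:,1],q[:,2],1))
print(get_state()['eef_pos'])
E
```

```text
peg 149 [0.63515371 0.00203402 0.05829793]
[ 0.541011   -0.02927355  0.02600859] [0.6009742  0.11832191 0.03149581] [0.56899723 0.03739613 0.02872811]
[-0.00011726  0.02872049]
[6.67436728e-01 2.86915105e-04 1.63193291e-01]
```

View pics/w4.png

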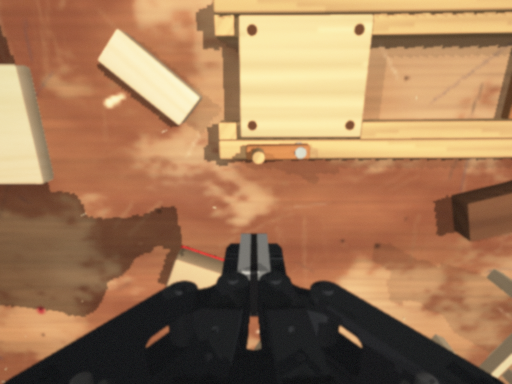

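The board lies flat (top 28.7 mm, no tilt; columns 239–372). The peg is at (258,157) and the screw at (301,152). Next I lower the finger outside the peg and sweep it round.

{"api": "jog_arm", "payload": {
  "increments": [
    {"dx":0,"dy":0,"dz":-0.3,"ax":0,"ay":0,"az":0,"gripper":-1},
    {"dx":0,"dy":0,"dz":-0.6,"ax":0,"ay":0,"az":0,"gripper":-1},
    {"dx":0,"dy":0,"dz":-0.76,"ax":0,"ay":0,"az":0,"gripper":-1},
    {"dx":0,"dy":0,"dz":-0.76,"ax":0,"ay":0,"az":0,"gripper":-1}
  ]
}}

```text
time: 7.7
eef_pos: [0.6636, 0.0022, 0.068]
tcp_rot: [-0.0, 1.0, 0.001, -0.005]
contact_force: [0.0, -1.0, 0.8]
opening: 0.001
finger_force: 0.0
```

{"api": "jog_arm", "payload": {
  "increments": [
    {"dx":-0.08,"dy":0.01,"dz":0,"ax":0,"ay":0,"az":0,"gripper":-1},
    {"dx":-0.14,"dy":0.02,"dz":0,"ax":0,"ay":0,"az":0,"gripper":-1},
    {"dx":-0.18,"dy":0,"dz":0,"ax":0,"ay":0,"az":0,"gripper":-1},
    {"dx":-0.22,"dy":0,"dz":0,"ax":0,"ay":0,"az":0,"gripper":-1},
    {"dx":-0.26,"dy":0,"dz":0,"ax":0,"ay":0,"az":0,"gripper":-1},
    {"dx":-0.3,"dy":0,"dz":0,"ax":0,"ay":0,"az":0,"gripper":-1},
    {"dx":-0.3,"dy":0,"dz":0,"ax":0,"ay":0,"az":0,"gripper":-1}
  ]
}}

```text
time: 8.4
eef_pos: [0.6311, -0.0005, 0.0728]
tcp_rot: [0.0, 1.0, -0.0, -0.0]
contact_force: [-0.1, 0.2, 0.1]
opening: 0.001
finger_force: 0.2
```

{"api": "jog_arm", "payload": {
  "increments": [
    {"dx":-0.04,"dy":0.007,"dz":0,"ax":0,"ay":0,"az":0,"gripper":-1},
    {"dx":-0.08,"dy":0.014,"dz":0,"ax":0,"ay":0,"az":0,"gripper":-1},
    {"dx":-0.115,"dy":0.03,"dz":0,"ax":0,"ay":0,"az":0,"gripper":-1},
    {"dx":-0.15,"dy":0.05,"dz":0,"ax":0,"ay":0,"az":0,"gripper":-1},
    {"dx":-0.18,"dy":0.075,"dz":0,"ax":0,"ay":0,"az":0,"gripper":-1},
    {"dx":-0.21,"dy":0.105,"dz":0,"ax":0,"ay":0,"az":0,"gripper":-1},
    {"dx":-0.24,"dy":0.13,"dz":0,"ax":0,"ay":0,"az":0,"gripper":-1},
    {"dx":-0.25,"dy":0.15,"dz":0,"ax":0,"ay":0,"az":0,"gripper":-1},
    {"dx":-0.25,"dy":0.15,"dz":0,"ax":0,"ay":0,"az":0,"gripper":-1}
  ]
}}

```text
time: 9.3
eef_pos: [0.6013, 0.0182, 0.0725]
tcp_rot: [0.0, 1.0, 0.0, -0.001]
contact_force: [-0.4, -0.5, 0.5]
opening: 0.001
finger_force: 0.2
```

{"api": "jog_arm", "payload": {
  "increments": [
    {"dx":0,"dy":-0.1,"dz":0,"ax":0,"ay":0,"az":0,"gripper":-1},
    {"dx":0,"dy":-0.2,"dz":0.1,"ax":0,"ay":0,"az":0,"gripper":-1},
    {"dx":0,"dy":-0.2,"dz":0.4,"ax":0,"ay":0,"az":0,"gripper":-1},
    {"dx":0.2,"dy":-0.1,"dz":0.8,"ax":0,"ay":0,"az":0,"gripper":-1},
    {"dx":0.5,"dy":0,"dz":1,"ax":0,"ay":0,"az":0,"gripper":-1},
    {"dx":0.6,"dy":0,"dz":1,"ax":0,"ay":0,"az":0,"gripper":-1},
    {"dx":0.6,"dy":0,"dz":1,"ax":0,"ay":0,"az":0,"gripper":-1},
    {"dx":0.6,"dy":0,"dz":1,"ax":0,"ay":0,"az":0,"gripper":-1}
  ]
}}

```text
time: 10.1
eef_pos: [0.6729, 0.017, 0.192]
tcp_rot: [0.001, 1.0, 0.0, -0.001]
contact_force: [0.4, -0.0, -0.2]
opening: -0.004
finger_force: 0.0
```

```bash
python3 - <<'E'
from h import *
c,T=cam('wrist'); P=cloud(c,T); cv2.imwrite('pics/w5.png',c['frame'])
m=(P[...,2]>.0505)&(P[...,2]<.065)&(abs(P[...,0]-.61)<.04)&(abs(P[...,1]-.02)<.05); p=P[m].mean(0); print('peg',m.sum(),p, 'theta',np.arctan2(.635-p[0],.0375-p[1]))
m=(P[...,2]>.026)&(P[...,2]<.032)&(abs(P[...,0]-.561)<.02)&(abs(P[...,1]-.04)<.06)
q=P[m];print(np.median(q,0),np.polyfit(q[:,1],q[:,2],1))
print(get_state()['eef_pos'],get_state()['time'])
E
```

```text
peg 127 [0.60144147 0.03543403 0.05877207] theta 1.5093106163101553
[0.56035134 0.0373886  0.02867506] [-0.00018247  0.02868531]
[0.67238871 0.01711067 0.19134454] 10.15
```

View pics/w5.png

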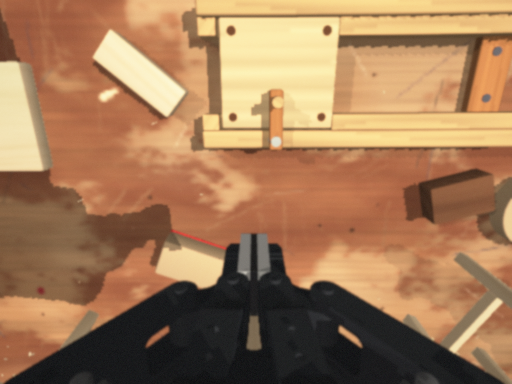

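The button lies square across the board: peg at (277,102), screw at (276,142), about 1.51 rad. The board is flat and the hand is clear.

```bash
python3 -c "
from plant import job; print(job.sign_off())"
```

```text
the job is handed in; nothing more can be done
None
```

The job is handed in, though sign-off returned no verdict: the board lies flat in the notch (top measured at 28.7 mm, no tilt), the turn-button is across it at about 1.51 rad, the hand is clear, and I saw no sign of any bystander being touched, in about 10 s of the 59 s allowed.

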